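Roll-check two spare rollers and refit the true ones in the tube mixer

ROBOT

A 7-joint arm with a two-finger parallel gripper is mounted at the origin on the work surface. World frame = base frame: x ahead of the robot, y to its left, z up, the work surface at z = 0. Lengths are in m, angles in rad, forces in N, time in s.
With the tool pointing down it reaches from about 0.35 to 0.9 m from the base axis. Payload 8.1 kg.
Tool frame: the origin (TCP) lies midway between the tips of the shut fingers; the grasp point (between the pads) lies 19 mm behind it; z points along the fingers, y is the line along which they close (so a half turn about z gives the same grasp; the last joint's range is limited). The gripper opens to 92 mm and grips with 3 to 60 N. Pads are 19 mm wide; open, the fingers measure 130 mm over their backs; the gripper's body (75 mm by 190 mm) begins 47 mm behind the grasp point.
Start: joints at [1.059, 0.434, 0.025, 1.573, -0.012, 1.134, -0.075], TCP at [0.248, -0.574, 0.227] pointing down, gripper open.
Joint ranges: [-2.62, 2.62], [-0.44, 2.09], [-1.27, 1.32], [0.08, 2.57], [-1.32, 4.46], [0.12, 2], [-2.74, 2.74]. Speed limits (rad/s): [2.22, 2.22, 3.01, 3.01, 3.14, 3.14, 3.14].

INTERFACE

Orientations are given as a rotation vector (axis times angle).
In Python, from cell import arm gives the robot as it stands.
- The arm moves only by the tool arm_command, never from a script. Its arguments are lists of equal length, an entry for each row: "dp": the shift along the tool's x, y, z in units of 25 mm (1.0 is 25 mm), a list of three; "angular": the turn, a rotation vector about the tool's x, y, z in units of 0.15 rad (1.0 is 0.15 rad), a list of three; "claw": the opening, from 0 (shut) to 1 (fully open). In form: {"dp": [[x, y, z], ...], "angular": [[rx, ry, rz], ...], "claw": [claw, ...]}. A call has 1 to 10 rows; each row shifts and turns the commanded pose from where the row before left it, along the tool's axes as they then stand; what a row does not reach is not made up. A row lasts 1/10 s, in which the tool goes at most 50 mm and 8.59 degrees, less where a joint would pass 70% of its speed; a pose out of reach is approached as far as the arm can. A call with a number of a shift or a turn outside -1 to 1 is refused whole. A call with a gripper value outside its range is refused whole. The fingers move at their own pace and stop on an object; "force" is the grip in N (left out, the last holds). Time passes only in rows, so rows that do not move let the fingers close. It gives the time, the measured TCP pose, the force, the opening and the grip force at its end, in the units of the state.
- arm.observe(): the state, without advancing time (a new reading comes with each control period).
- arm.get_image(name): name is "scene" or "side" or "wrist"; returns a dict with "frame" (384x512x3 uint8, red, green, blue), "z_map" (384x512 float32, m along the optical axis (not along the pixel's ray), 0 where there is no reading), "K" (3x3 intrinsics, pixels), "R" (3x3) and "t" (3): a world point X has camera coordinates R X + t. Camera axes: x right, y down, z forward; pixel columns grow to the right and rows downward; lengths in m; the calibration is good to about 2 mm. A picture is of the moment at which its call begins.
- arm.sign_off(): hands the job in; it is judged then, once.
The state is a dict: "clock": time; "joints": joint angles; "dq": joint speeds; "joint_efforts": joint torques, N m; "position": TCP position; "ee_rot": TCP orientation; "force": force on the tool from outside, world axes, zero at the start; "ft_torque": the same for the moment, N m; "width": opening from 0.0 (shut) to 1.0 (fully open); "gripper_force": force on a finger pad.
Only numpy, scipy, OpenCV 4.12 (cv2) and the standard library are available. Lean on these libraries where they do the work, as an engineer would, in place of code of your own. Each camera call takes 0.05 s, during which the arm holds its last target. There are 200 camera calls.

TASK

Roll each of the two spare rollers over the glass plate, outwards across the blue line at its own end of the plate, and feel whether it runs true or hitches and rocks on swollen tyres. Fit every true roller into a free pair of bearings of the tube mixer, fully down, and lay every rocking one along a lane of the red reject tray. Handle them gently, with no hard pressing or dropping on the glass or the bearings, and leave everything else on the bench where it is.

Things in the scene. Friction and masses are not known exactly. Their poses are not given: they have to be found in the camera images.
- plate: fixed pale green glass plate, 200 (x) x 340 (y) x 16 mm high incl. feet. Origin at the middle of its underside; glass top 16 mm above. Rollers roll along its y. A blue tape line lies across it 125 mm from the middle on each side (45 mm from each end); a roller starts 75 to 95 mm short of its line. No rim: a roller pushed over an end falls off.
- roller_a: roller: 12 mm steel shaft, 176 mm long, two black rubber tyres (30 mm dia, blue hubs) centred 50 mm either side of mid-shaft; 78 mm of bare shaft between. 0.4 kg. Origin mid-shaft on the axis; x along the shaft; y, z turn as it rolls. Starts on the glass, shaft along the plate's x, 30 to 50 mm from the plate's middle, axis 15 mm above the glass, the other roller on the other side of the middle.
- roller_b: same as roller_a. Either, both or neither has tyres with a swollen ridge, 1.2 to 2.5 mm proud (under 0.5 mm is true; between, either will do): not measurable at rest. Pushed lightly by its shaft a true roller follows evenly with under 1 N; a swollen one does too, but once a turn (94 mm; first 35 to 60 mm from the start, either way) it hitches: takes 2 to 5 N over 5 mm or more and rocks up.
- mixer: fixed grey tube-roller mixer on the left, 300 (x, along its rollers) x 290 (y). Origin midway between its bearing rails, at bench height. Four stations 60 mm apart in y: the two at +y hold rollers, the two at -y are empty. Drive housing on the +x side 91 mm high (inner face x = 95 mm); idler cheek on the -x side 71 mm high (x = -95 mm).
- bearing_1 (a point): empty station at mixer y = -90 mm: mid-shaft of a seated roller, 67 mm above the bench, x along the shaft. Open-topped notches in white rails at x = +-74 mm (12 mm thick): 15 mm wide, floor 61 mm up, flared to about 28 mm at the mouth, 84 mm up. The bare shaft ends lie in them, the tyres between the rails; about 5 mm end play each way.
- bearing_2 (a point): empty station at mixer y = -30 mm, the same as bearing_1. Either roller may go in either station; 48 mm clear from shaft to shaft.
- tray: fixed red reject tray on the right, 220 (x) x 190 (y) x 26 mm high, 4 mm walls and floor, a 20 mm high rib along x making two lanes 89 mm wide. Origin at the middle of its underside. A roller lies in a lane, shaft along the tray's x.
- lane_1 (a point): middle of the tray's +y lane, at the axis height of a lying roller (19 mm above the bench)
- lane_2 (a point): middle of the -y lane, same height
- reservoir: white reagent trough, 85 x 127 x 32, bystander; origin at the middle of its underside
- tip_box: blue pipette-tip box, 87 x 122 x 75, bystander; origin at the middle of its underside
- bottle_1: square yellow bottle with a green cap, 45 x 45 x 120, bystander; origin at the middle of its underside
- bottle_2: the same kind of bottle, bystander; origin at the middle of its underside
There are look-alikes about, which are no part of the job. What is shaped like the roller_b but orange or purple is not meant.

How it is judged:
On the way, in this order (a step that is already met when the one before it is completed fails the run):
1. one roller has been rolled on the glass until its shaft is past the blue line at its end ((((y of roller_a in the frame of plate above 0.125 m or y of roller_a in the frame of plate below -0.125 m) and contact force between roller_a and plate above 0.5 N) or ((y of roller_b in the frame of plate above 0.125 m or y of roller_b in the frame of plate below -0.125 m) and contact force between roller_b and plate above 0.5 N))), for 0.1 s.
2. the second roller too has been rolled on the glass past the blue line (the first one being still out there or already put in the mixer or the tray) (((((y of roller_a in the frame of plate above 0.125 m or y of roller_a in the frame of plate below -0.125 m) and contact force between roller_a and plate above 0.5 N) and ((y of roller_b in the frame of plate above 0.125 m or y of roller_b in the frame of plate below -0.125 m) and contact force between roller_b and plate above 0.5 N)) or (((y of roller_a in the frame of plate above 0.125 m or y of roller_a in the frame of plate below -0.125 m) and contact force between roller_a and plate above 0.5 N) and (((horizontal distance between roller_b and bearing_1 below 0.008 m or horizontal distance between roller_b and bearing_2 below 0.008 m) and z of roller_b in the frame of mixer between 0.063 and 0.07 m and angle between the x axis of roller_b and the x axis of mixer, either way round below 0.06 rad) or (x of roller_b in the frame of tray between -0.03 and 0.03 m and y of roller_b in the frame of tray between -0.09 and 0.09 m and z of roller_b in the frame of tray below 0.024 m and angle between the x axis of roller_b and the x axis of tray, either way round below 0.3 rad))) or (((y of roller_b in the frame of plate above 0.125 m or y of roller_b in the frame of plate below -0.125 m) and contact force between roller_b and plate above 0.5 N) and (((horizontal distance between roller_a and bearing_1 below 0.008 m or horizontal distance between roller_a and bearing_2 below 0.008 m) and z of roller_a in the frame of mixer between 0.063 and 0.07 m and angle between the x axis of roller_a and the x axis of mixer, either way round below 0.06 rad) or (x of roller_a in the frame of tray between -0.03 and 0.03 m and y of roller_a in the frame of tray between -0.09 and 0.09 m and z of roller_a in the frame of tray below 0.024 m and angle between the x axis of roller_a and the x axis of tray, either way round below 0.3 rad))))), for 0.1 s.
At the end, for the whole second after the job is handed in: Each true roller lies in a free bearing pair: mid-shaft within 8 mm of bearing_1 or bearing_2 seen from above, 63 to 70 mm up, along the mixer's x within 0.06 rad. Each swollen one lies on the red tray's floor, mid-shaft within 30 mm in x of its middle, along its x within 0.3 rad. Both at rest (((z of each of spot_a_c0, spot_a_c1, spot_a_c2, spot_a_c3 in the frame of roller_a below 0.01202 m and ((horizontal distance between roller_a and bearing_1 below 0.008 m or horizontal distance between roller_a and bearing_2 below 0.008 m) and z of roller_a in the frame of mixer between 0.063 and 0.07 m and angle between the x axis of roller_a and the x axis of mixer, either way round below 0.06 rad)) or (z of any of spot_a_c0, spot_a_c1, spot_a_c2, spot_a_c3 in the frame of roller_a above 0.01078 m and (x of roller_a in the frame of tray between -0.03 and 0.03 m and y of roller_a in the frame of tray between -0.09 and 0.09 m and z of roller_a in the frame of tray below 0.024 m and angle between the x axis of roller_a and the x axis of tray, either way round below 0.3 rad))) and ((z of each of spot_b_c0, spot_b_c1, spot_b_c2, spot_b_c3 in the frame of roller_b below 0.01202 m and ((horizontal distance between roller_b and bearing_1 below 0.008 m or horizontal distance between roller_b and bearing_2 below 0.008 m) and z of roller_b in the frame of mixer between 0.063 and 0.07 m and angle between the x axis of roller_b and the x axis of mixer, either way round below 0.06 rad)) or (z of any of spot_b_c0, spot_b_c1, spot_b_c2, spot_b_c3 in the frame of roller_b above 0.01078 m and (x of roller_b in the frame of tray between -0.03 and 0.03 m and y of roller_b in the frame of tray between -0.09 and 0.09 m and z of roller_b in the frame of tray below 0.024 m and angle between the x axis of roller_b and the x axis of tray, either way round below 0.3 rad))) and linear speed of each of roller_a, roller_b below 0.02 m/s); the robot touches nothing.
It fails at once if a roller is pressed or dropped on the glass with more than 25 N (contact force between any of roller_a, roller_b and plate above 25 N).
It fails at once if a roller is pressed or dropped on the mixer with more than 25 N (contact force between any of roller_a, roller_b and mixer above 25 N).
It fails at once if the hand presses on the glass with more than 20 N (contact force between the fingers and plate above 20 N).
It fails at once if another thing on the bench (well plate, trough, bottles, tip box, tube rack) is moved by more than 20 mm (distance of any of reservoir, tip_box, bottle_1, bottle_2, well_plate_c0, tube_rack_c0 from where it was at the start of the episode above 0.02 m).
It also fails if it takes over 64 s, if anything falls off the work surface, if the arm or the gripper's body presses on something with over 40 N, if the wrist force passes 120 N, or if a joint passes its speed limit or range.

## Working session

There is one attempt and no reset: what is moved stays moved. The work goes in short steps, Python scripts to look and compute and a tool call to move; the robot and the scene stay as the last step left them, time stands still between calls to the robot, and variables do not carry over. Pictures are saved under pics/ and viewed, at most 10 in all, crops included, and the job is handed in when it is done.

Besides the shell and the picture viewer there is one more tool, called after ">>>" as a command line: name --argument value ..., lists and objects as JSON in quotes. arm_command: Moves the arm, as the interface text tells. Its arguments: {"type":"object","properties":{"dp":{"type":"array","items":{"type":"array","items":{"type":"number"}}},"angular":{"type":"array","items":{"type":"array","items":{"type":"number"}}},"claw":{"type":"array","items":{"type":"number"}},"force":{"type":"number"}},"required":["dp","angular","claw"]}

```bash
mkdir -p pics; ls; cat > h.py <<'E'
import numpy as np,cv2
from cell import arm
def get(n):
    d=arm.get_image(n); return d
def save(d,f): cv2.imwrite('pics/'+f,cv2.cvtColor(d['frame'],cv2.COLOR_RGB2BGR))
def ray(d,u,v,z):
    "pixel -> world point on plane height z"
    R,t,K=map(np.array,(d['R'],d['t'],d['K'])); c=-R.T@t
    r=R.T@np.linalg.inv(K)@np.array([u,v,1.]); return c+r*(z-c[2])/r[2]
def cloud(d):
    R,t,K=map(np.array,(d['R'],d['t'],d['K'])); Z=d['z_map']; v,u=np.indices(Z.shape)
    P=np.stack([(u-K[0,2])/K[0,0]*Z,(v-K[1,2])/K[1,1]*Z,Z],-1)
    W=(P-t)@R; W[Z==0]=np.nan; return W
E
python3 - <<'E'
from h import *
a=get('scene');b=get('side');np.savez('s0.npz',**a);np.savez('s1.npz',**b)
cv2.imwrite('pics/a.png',cv2.cvtColor(np.vstack([a['frame']]),cv2.COLOR_RGB2BGR));save(b,'b.png')
o=arm.observe();print(o)
for d in(a,b):print(-np.array(d['R']).T@d['t'],d['K'])
E
```

```text
pics
{'clock': 0.1, 'joints': array([ 1.05940393,  0.43512189,  0.02497719,  1.57400193, -0.0115983 ,
        1.13398492, -0.0750806 ]), 'dq': array([ 0.00038109, -0.00093417, -0.00102662, -0.00148428, -0.00095292,
       -0.00153889, -0.00026011]), 'joint_efforts': array([ 2.64625916e-03, -6.69128680e+01,  9.87601765e-01, -3.15146613e+01,
       -6.05666195e-02,  3.73608246e-02,  5.16599312e-05]), 'position': array([ 0.24820865, -0.57310913,  0.22604462]), 'ee_rot': array([-3.07492953e+00, -6.37320992e-01,  6.31454612e-04]), 'force': array([ 0.8945826 , -0.11724123,  0.137516  ]), 'ft_torque': array([-0.00995715,  0.05674387,  0.0023281 ]), 'gripper_force': 0.0, 'width': 0.9964985991573299}
[ 1.06502237 -0.33564832  0.7979533 ] [[363.56727955   0.         254.87582861]
 [  0.         363.56727955 192.27400518]
 [  0.           0.           1.        ]]
[0.1491363  0.72550645 0.93820475] [[440.27146133   0.         264.64982125]
 [  0.         440.27146133 187.55241196]
 [  0.           0.           1.        ]]
```

View pics/a.png

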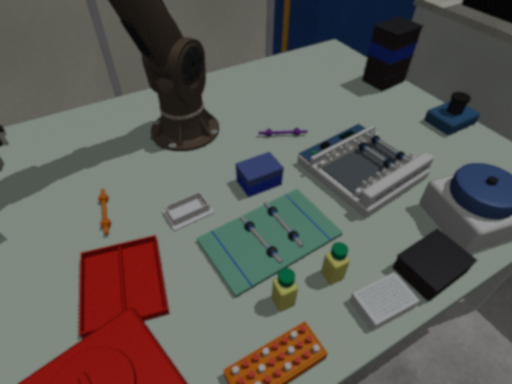

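View pics/b.png

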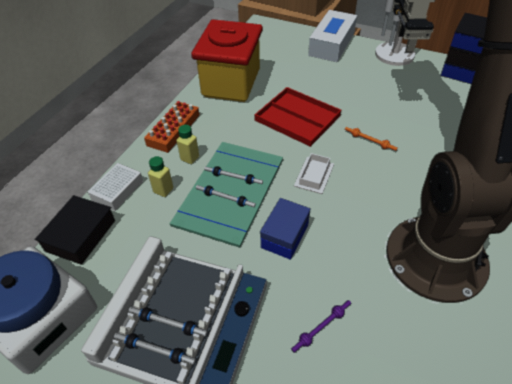

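The scene view shows the plate centred around (268,238) with rollers at (262,240) and (283,224), the mixer at (365,165) and the tray at (122,285). The side view shows them at (230,190), (165,325) and (298,115). Next I'll build a top-down map from depth.

```bash
cat >> h.py <<'E'
def ortho(ds,x0,x1,y0,y1,s,zmax=0.15):
    "top-down colour + height maps; rows: x decreasing downward, cols: y decreasing to the right"
    H,W=int((x1-x0)/s),int((y1-y0)/s); h=np.full((H,W),np.nan);c=np.zeros((H,W,3),np.uint8)
    for d in ds:
        P=cloud(d).reshape(-1,3);C=d['frame'].reshape(-1,3)
        k=np.isfinite(P[:,0])&(P[:,2]<zmax);P,C=P[k],C[k];o=np.argsort(P[:,2]);P,C=P[o],C[o]
        r=((x1-P[:,0])/s).astype(int);q=((y1-P[:,1])/s).astype(int);k=(r>=0)&(r<H)&(q>=0)&(q<W)
        for a,b,z,cc in zip(r[k],q[k],P[k,2],C[k]):
            if not h[a,b]>z: h[a,b]=z;c[a,b]=cc
    return c,h
def rect(m,s,x1,y1):
    n=cv2.findContours(m.astype(np.uint8),0,2)[0];n=max(n,key=cv2.contourArea)
    return n
E
python3 - <<'E'
from h import *
a=np.load('s0.npz');b=np.load('s1.npz')
c,h=ortho([a,b],.2,.95,-.6,.55,.002)
cv2.imwrite('pics/o.png',cv2.resize(cv2.cvtColor(c,cv2.COLOR_RGB2BGR),None,fx=1.35,fy=1.35,interpolation=0))
for d in(a,b):
    W=cloud(d);f=d['frame'];hsv=cv2.cvtColor(f,cv2.COLOR_RGB2HSV);H,S,V=cv2.split(hsv)
    z=W[...,2];ok=np.isfinite(z)
    def box(m,n):
        m=cv2.morphologyEx(m.astype(np.uint8),cv2.MORPH_OPEN,np.ones((3,3)))
        k,l,st,ce=cv2.connectedComponentsWithStats(m)
        for i in range(1,k):
            if st[i,4]<150: continue
            P=W[l==i];r=cv2.minAreaRect(P[:,:2].astype(np.float32))
            print(n,st[i,4],np.round(r[0],3),np.round(r[1],3),round(r[2],1),'z',np.round(np.percentile(P[:,2],[5,50,95]),3),ce[i].round())
    roi=ok&(W[...,0]>.2)&(W[...,0]<.95)&(abs(W[...,1])<.6)
    box(roi&(H>60)&(H<90)&(S>90)&(z>.008)&(z<.024),'plate')
    box(roi&((H<5)|(H>174))&(S>180)&(z<.035)&(z>-.005),'red')
    box(roi&(H>108)&(H<130)&(S>120)&(z>.03),'blue')
    box(roi&(S<40)&(V>150)&(z>.02)&(z<.12),'white')
    box(roi&(z>.023)&(z<.06)&(V<255)&(abs(W[...,1]+.05)<.2)&(W[...,0]>.5),'rollers')
E
```

```text
red 6090 [ 0.513 -0.376] [0.187 0.222] 77.6 z [0.003 0.005 0.023] [121. 283.]
blue 1094 [0.378 0.085] [0.115 0.081] 88.1 z [0.036 0.074 0.077] [258. 172.]
blue 2199 [0.793 0.503] [0.134 0.158] 39.7 z [0.128 0.155 0.158] [485. 189.]
rollers 309 [0.577 0.047] [0.152 0.026] 1.2 z [0.03  0.037 0.046] [284. 226.]
rollers 361 [ 0.584 -0.032] [0.168 0.026] 5.8 z [0.031 0.037 0.046] [261. 240.]
rollers 193 [0.76  0.066] [0.058 0.03 ] 43.1 z [0.026 0.043 0.058] [332. 273.]
rollers 1482 [0.867 0.109] [0.088 0.085] 86.0 z [0.03  0.041 0.043] [377. 303.]
rollers 185 [ 0.755 -0.078] [0.059 0.03 ] 38.5 z [0.025 0.041 0.057] [283. 301.]
rollers 3440 [ 0.86  -0.155] [0.19  0.081] 90.0 z [0.034 0.037 0.053] [279. 358.]
plate 502 [ 0.578 -0.142] [0.197 0.041] 3.4 z [0.013 0.016 0.018] [250. 154.]
plate 1997 [ 0.572 -0.042] [0.198 0.152] 2.3 z [0.013 0.016 0.019] [239. 177.]
plate 1598 [0.566 0.085] [0.198 0.085] 2.2 z [0.013 0.016 0.019] [219. 209.]
plate 1032 [0.562 0.155] [0.197 0.045] 2.9 z [0.012 0.016 0.019] [208. 229.]
red 2665 [ 0.511 -0.375] [0.197 0.223] 77.1 z [0.001 0.006 0.024] [298. 116.]
[... 395 characters left out ...]
2 [0.404 0.387] [0.023 0.274] 9.1 z [0.068 0.071 0.073] [216. 325.]
white 886 [0.723 0.528] [0.161 0.054] 74.6 z [0.1   0.104 0.106] [ 46. 316.]
white 495 [0.506 0.543] [0.155 0.014] 5.7 z [0.038 0.041 0.044] [135. 372.]
rollers 1123 [ 0.86  -0.152] [0.192 0.085] 89.9 z [0.028 0.036 0.051] [170. 124.]
rollers 176 [ 0.735 -0.054] [0.058 0.034] 39.6 z [0.025 0.041 0.057] [189. 152.]
rollers 706 [0.865 0.108] [0.085 0.089] 87.3 z [0.03  0.039 0.042] [120. 177.]
rollers 162 [ 0.622 -0.025] [0.084 0.028] 17.3 z [0.027 0.036 0.045] [218. 171.]
rollers 189 [0.739 0.09 ] [0.058 0.033] 38.2 z [0.025 0.041 0.057] [161. 185.]
rollers 313 [0.575 0.052] [0.149 0.028] 2.1 z [0.028 0.036 0.044] [222. 195.]
```

View pics/o.png

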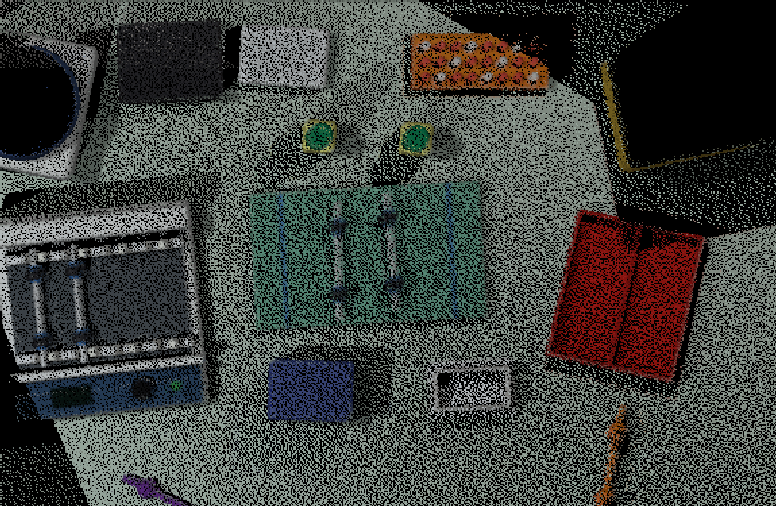

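The map shows the plate with rollers at px (338,260) and (390,255), the mixer's empty stations on its right side (cols 100–185), and the tray at (628,295). Plate centre is about (0.570, 0.007) with a yaw near 2.5°. The rollers are at about (0.577, 0.049) and (0.585, -0.031).

```bash
cat >> h.py <<'E'
from scipy.spatial.transform import Rotation as Ro
def plan(x,y,z,yaw,o=None):
    "yaw: world heading of the tool's y axis minus 90deg, folded to +-90"
    o=o or arm.observe(); R=Ro.from_rotvec(o['ee_rot']).as_matrix()
    ty=R[:,1]; cur=np.arctan2(ty[1],ty[0])-np.pi/2
    dy=(np.radians(yaw)-cur+np.pi/2)%np.pi-np.pi/2
    # tool z down: +rz about tool z = -yaw in world
    rz=-dy; R2=R@Ro.from_rotvec([0,0,rz]).as_matrix()
    D=np.array([x,y,z])-o['position']
    tilt=Ro.from_matrix(R).apply([0,0,1])
    print('pos',o['position'].round(4),'t',round(float(o['clock']),2),'toolz',tilt.round(3),'curyaw',round(np.degrees(cur),1))
    print('rz units',round(rz/.15,3),'| then dp units',(R2.T@D/.025).round(2),'| dp without turn',(R.T@D/.025).round(2))
    print('tool x',R2[:,0].round(3),'tool y',R2[:,1].round(3))
E
python3 -c "
from h import *
plan(.581,.01,.227,2.5)"
```

```text
pos [ 0.2482 -0.5731  0.226 ] t 0.1 toolz [-0.001  0.001 -1.   ] curyaw -156.6
rz units 2.434 | then dp units [ 1.432e+01 -2.272e+01 -2.000e-02] | dp without turn [ 2.149e+01 -1.611e+01 -2.000e-02]
tool x [ 0.999  0.044 -0.001] tool y [ 0.044 -0.999 -0.001]
```

>>> arm_command --dp '[[0,0,0],[0,0,0],[0,0,0],[0.6,-1,0],[0.6,-1,0],[0.6,-1,0],[0.6,-1,0],[0.6,-1,0],[0.6,-1,0],[0.6,-1,0]]' --angular '[[0,0,0.82],[0,0,0.81],[0,0,0.8],[0,0,0],[0,0,0],[0,0,0],[0,0,0],[0,0,0],[0,0,0],[0,0,0]]' --claw '[1,1,1,1,1,1,1,0.5,0.5,0.5]'

```text
clock: 1.1
position: [0.3458, -0.3928, 0.2264]
ee_rot: [-3.14, -0.069, 0.001]
force: [0.2, -0.2, -0.4]
width: 0.79
gripper_force: 0.0
```

>>> arm_command --dp '[[0.6,-1,0],[0.6,-1,0],[0.6,-1,0],[0.6,-1,0],[0.6,-1,0],[0.6,-1,0],[0.6,-1,0],[0.6,-1,0],[0.6,-1,0],[0.6,-1,0]]' --angular '[[0,0,0],[0,0,0],[0,0,0],[0,0,0],[0,0,0],[0,0,0],[0,0,0],[0,0,0],[0,0,0],[0,0,0]]' --claw '[0.4,0.4,0.4,0.4,0.4,0.4,0.4,0.4,0.4,0.4]'

```text
clock: 2.1
position: [0.4845, -0.1366, 0.2265]
ee_rot: [-3.141, -0.069, 0.001]
force: [0.9, -1.2, -0.5]
width: 0.4
gripper_force: 0.0
```

>>> arm_command --dp '[[0.6,-1,0],[0.6,-1,0],[0.6,-1,0],[0.6,-1,0],[0.6,-1,0],[0.6,-0.8,0],[0.5,0,0],[0,0,0],[0,0,0],[0,0,0]]' --angular '[[0,0,0],[0,0,0],[0,0,0],[0,0,0],[0,0,0],[0,0,0],[0,0,0],[0,0,0],[0,0,0],[0,0,0]]' --claw '[0.4,0.4,0.4,0.4,0.4,0.4,0.4,0.4,0.4,0.4]'

```text
clock: 3.1
position: [0.5796, 0.0109, 0.2265]
ee_rot: [3.14, 0.068, -0.001]
force: [-0.8, 0.5, 0.2]
width: 0.401
gripper_force: 0.0
```

```bash
python3 - <<'E'
from h import *
plan(.585,-.03,.2,2.5)
d=get('wrist');np.savez('w0.npz',**d);save(d,'w0.png');print(-d['R'].T@d['t'],d['R'])
E
```

```text
pos [0.5796 0.0109 0.2265] t 3.1 toolz [-0.001 -0.    -1.   ] curyaw -177.5
rz units -0.004 | then dp units [0.15 1.64 1.06] | dp without turn [0.15 1.64 1.06]
tool x [ 0.999  0.044 -0.001] tool y [ 0.044 -0.999  0.   ]
[0.65842309 0.01428003 0.38347714] [[ 4.29614321e-02 -9.99076659e-01 -3.81089723e-04]
 [-9.55534162e-01 -4.12004317e-02  2.91987996e-01]
 [-2.91734093e-01 -1.21800782e-02 -9.56421907e-01]]
```

View pics/w0.png

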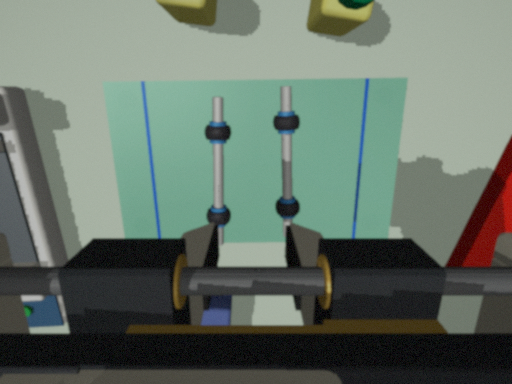

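The wrist view shows roller tyres at (218,131)/(218,215) and (287,121)/(288,206). The blue lines run (143,82)-(159,238) and (366,80)-(355,238).

```bash
python3 - <<'E'
from h import *
d=np.load('w0.npz')
for n,pts,z in (('A',[(218,131),(218,215)],.031),('B',[(287,121),(288,206)],.031),('Lp',[(143,82),(159,238)],.017),('Lm',[(366,80),(355,238)],.017)):
    P=[ray(d,*p,z) for p in pts];q=P[0]-P[1]
    print(n,np.round(P,4)[:,:2].tolist(),'mid',((P[0]+P[1])/2).round(4),'len',np.linalg.norm(q).round(4),'yaw',np.degrees(np.arctan2(q[1],q[0])).round(1))
E
```

```text
A [[0.6152, 0.0501], [0.5146, 0.0489]] mid [0.5649 0.0495 0.031 ] len 0.1006 yaw 0.7
B [[0.6294, -0.0259], [0.5298, -0.0347]] mid [ 0.5796 -0.0303  0.031 ] len 0.1 yaw 5.0
Lp [[0.6637, 0.1352], [0.4738, 0.1257]] mid [0.5688 0.1305 0.017 ] len 0.1902 yaw 2.9
Lm [[0.6765, -0.1115], [0.4847, -0.126]] mid [ 0.5806 -0.1187  0.017 ] len 0.1923 yaw 4.4
```

>>> arm_command --dp '[[0,0.82,0],[0,0.82,0],[0,0,1],[0,0,1],[0,0,1],[0,0,1],[0,0,1],[0,0,1],[0,0,0.8],[0,0,0]]' --angular '[[0,0,0],[0,0,-0.23],[0,0,0],[0,0,0],[0,0,0],[0,0,0],[0,0,0],[0,0,0],[0,0,0],[0,0,0]]' --claw '[0.4,0.4,0.4,0.4,0.4,0.4,0.4,0.4,0.4,0.4]'

```text
clock: 4.15
position: [0.5798, -0.0299, 0.0545]
ee_rot: [3.139, 0.123, -0.008]
force: [-0.6, 0.5, 0.5]
width: 0.399
gripper_force: 0.0
```

```bash
python3 - <<'E'
from h import *
plan(.580,-.03,.02,4.5)
d=get('wrist');save(d,'w1.png')
E
```

```text
pos [ 0.5798 -0.0299  0.0545] t 4.15 toolz [-0.005 -0.    -1.   ] curyaw -175.5
rz units -0.003 | then dp units [0.02 0.01 1.38] | dp without turn [0.02 0.01 1.38]
tool x [ 0.997  0.078 -0.005] tool y [ 0.078 -0.997 -0.   ]
```

View pics/w1.png

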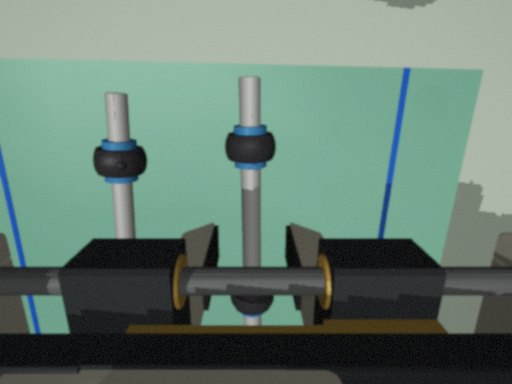

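The shaft (column 250) is centred between the fingers. I'll descend, narrow the claw, and take a force baseline.

>>> arm_command --dp '[[0,0,0.5],[0,0,0.5],[0,0,0.38],[0,0,0],[0,0,0],[0,0,0],[0,0,0]]' --angular '[[0,0,0],[0,0,0],[0,0,0],[0,0,0],[0,0,0],[0,0,0],[0,0,0]]' --claw '[0.4,0.4,0.35,0.3,0.26,0.26,0.26]'

```text
clock: 4.9
position: [0.5826, -0.0292, 0.0227]
ee_rot: [3.139, 0.124, 0.001]
force: [-0.3, 0.2, 1.1]
width: 0.262
gripper_force: 0.0
```

>>> arm_command --dp '[[0,0.15,0],[0,0.15,0]]' --angular '[[0,0,0],[0,0,0]]' --claw '[0.26,0.26]'

```text
clock: 5.1
position: [0.583, -0.0369, 0.0225]
ee_rot: [-3.139, -0.124, -0.001]
force: [-0.4, 0.7, -1.2]
width: 0.264
gripper_force: 0.0
```

>>> arm_command --dp '[[0,0.15,0],[0,0.15,0]]' --angular '[[0,0,0],[0,0,0]]' --claw '[0.26,0.26]'

```text
clock: 5.3
position: [0.5834, -0.0448, 0.0223]
ee_rot: [3.139, 0.123, 0.0]
force: [0.9, -0.1, 0.2]
width: 0.264
gripper_force: 0.2
```

>>> arm_command --dp '[[0,0.15,0],[0,0.15,0]]' --angular '[[0,0,0],[0,0,0]]' --claw '[0.26,0.26]'

```text
clock: 5.5
position: [0.584, -0.0521, 0.0222]
ee_rot: [3.139, 0.123, 0.0]
force: [-0.6, 0.3, -0.1]
width: 0.264
gripper_force: 0.1
```

>>> arm_command --dp '[[0,0.15,0],[0,0.15,0]]' --angular '[[0,0,0],[0,0,0]]' --claw '[0.26,0.26]'

```text
clock: 5.7
position: [0.5846, -0.0595, 0.0222]
ee_rot: [3.139, 0.124, -0.0]
force: [0.1, 0.6, 0.1]
width: 0.262
gripper_force: 0.1
```

>>> arm_command --dp '[[0,0.14,0]]' --angular '[[0,0,0]]' --claw '[0.26]'

```text
clock: 5.8
position: [0.5848, -0.063, 0.0222]
ee_rot: [3.139, 0.124, -0.0]
force: [0.4, 0.1, -0.4]
width: 0.26
gripper_force: 0.1
```

>>> arm_command --dp '[[0,0.14,0]]' --angular '[[0,0,0]]' --claw '[0.26]'

```text
clock: 5.9
position: [0.5851, -0.0664, 0.0222]
ee_rot: [3.139, 0.124, 0.0]
force: [0.1, 0.6, 0.3]
width: 0.257
gripper_force: 0.1
```

>>> arm_command --dp '[[0,0.14,0]]' --angular '[[0,0,0]]' --claw '[0.26]'

```text
clock: 6.0
position: [0.5854, -0.0699, 0.0222]
ee_rot: [3.139, 0.124, -0.0]
force: [-0.3, 0.9, -0.8]
width: 0.259
gripper_force: 0.1
```

>>> arm_command --dp '[[0,0.14,0]]' --angular '[[0,0,0]]' --claw '[0.26]'

```text
clock: 6.1
position: [0.5857, -0.0734, 0.0222]
ee_rot: [3.139, 0.124, -0.0]
force: [-0.1, -0.4, -0.4]
width: 0.26
gripper_force: 0.1
```

>>> arm_command --dp '[[0,0.14,0]]' --angular '[[0,0,0]]' --claw '[0.26]'

```text
clock: 6.2
position: [0.5859, -0.0769, 0.0222]
ee_rot: [3.139, 0.124, -0.0]
force: [0.1, 0.5, 0.9]
width: 0.26
gripper_force: 0.1
```

>>> arm_command --dp '[[0,0.14,0]]' --angular '[[0,0,0]]' --claw '[0.26]'

```text
clock: 6.3
position: [0.5862, -0.0804, 0.0222]
ee_rot: [3.139, 0.124, 0.0]
force: [-0.1, 0.6, -0.1]
width: 0.259
gripper_force: 0.1
```

>>> arm_command --dp '[[0,0.14,0]]' --angular '[[0,0,0]]' --claw '[0.26]'

```text
clock: 6.4
position: [0.5865, -0.0839, 0.0222]
ee_rot: [3.139, 0.124, -0.0]
force: [0.2, 0.2, 1.1]
width: 0.262
gripper_force: 0.1
```

>>> arm_command --dp '[[0,0.14,0]]' --angular '[[0,0,0]]' --claw '[0.26]'

```text
clock: 6.5
position: [0.5868, -0.0873, 0.0222]
ee_rot: [3.139, 0.124, 0.0]
force: [-0.6, 0.5, 0.2]
width: 0.258
gripper_force: 0.1
```

>>> arm_command --dp '[[0,0.14,0]]' --angular '[[0,0,0]]' --claw '[0.26]'

```text
clock: 6.6
position: [0.5871, -0.0909, 0.0223]
ee_rot: [3.139, 0.124, 0.0]
force: [-0.8, 1.1, 0.7]
width: 0.26
gripper_force: 0.1
```

>>> arm_command --dp '[[0,0.14,0]]' --angular '[[0,0,0]]' --claw '[0.26]'

```text
clock: 6.7
position: [0.5873, -0.0943, 0.0222]
ee_rot: [3.139, 0.124, -0.0]
force: [0.0, 1.0, -0.7]
width: 0.26
gripper_force: 0.1
```

>>> arm_command --dp '[[0,0.14,0]]' --angular '[[0,0,0]]' --claw '[0.26]'

```text
clock: 6.8
position: [0.5876, -0.0978, 0.0222]
ee_rot: [3.139, 0.124, -0.0]
force: [0.1, -1.4, -0.3]
width: 0.26
gripper_force: 0.1
```

>>> arm_command --dp '[[0,0.14,0]]' --angular '[[0,0,0]]' --claw '[0.26]'

```text
clock: 6.9
position: [0.5879, -0.1013, 0.0222]
ee_rot: [3.139, 0.124, 0.0]
force: [0.2, 1.2, 0.1]
width: 0.262
gripper_force: 0.2
```

>>> arm_command --dp '[[0,0.14,0]]' --angular '[[0,0,0]]' --claw '[0.26]'

```text
clock: 7.0
position: [0.5882, -0.1048, 0.0222]
ee_rot: [3.139, 0.124, 0.0]
force: [0.2, 1.0, -0.6]
width: 0.263
gripper_force: 0.2
```

>>> arm_command --dp '[[0,0.14,0]]' --angular '[[0,0,0]]' --claw '[0.26]'

```text
clock: 7.1
position: [0.5884, -0.1083, 0.0222]
ee_rot: [3.139, 0.124, -0.0]
force: [0.9, -0.4, -0.2]
width: 0.259
gripper_force: 0.2
```

```bash
python3 - <<'E'
from h import *
d=get('wrist');save(d,'w2.png');plan(.580,-.135,.022,3.5)
E
```

```text
pos [ 0.5884 -0.1092  0.0222] t 7.15 toolz [-0.    -0.001 -1.   ] curyaw -175.5
rz units 0.112 | then dp units [-0.4   1.01  0.01] | dp without turn [-0.42  1.    0.01]
tool x [ 0.998  0.061 -0.   ] tool y [ 0.061 -0.998  0.001]
```

View pics/w2.png

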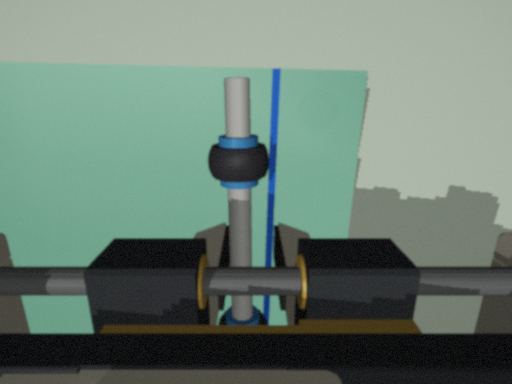

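No hitch over about 73 mm of travel: force stayed at or below about 1.2 N, which is noise. In the picture the shaft (col 238) is just short of the line (col 272). I'll push on past it, hold, then grip and lift.

>>> arm_command --dp '[[0,0.16,0],[0,0.16,0]]' --angular '[[0,0,0],[0,0,0]]' --claw '[0.26,0.26]'

```text
clock: 7.35
position: [0.5891, -0.1161, 0.0222]
ee_rot: [-3.139, -0.124, -0.0]
force: [-0.3, 0.4, -0.3]
width: 0.26
gripper_force: 0.0
```

>>> arm_command --dp '[[0,0.16,0],[0,0.16,0]]' --angular '[[0,0,0],[0,0,0]]' --claw '[0.26,0.26]'

```text
clock: 7.55
position: [0.5897, -0.1243, 0.0222]
ee_rot: [3.139, 0.124, 0.0]
force: [0.0, 0.9, -0.4]
width: 0.261
gripper_force: 0.2
```

>>> arm_command --dp '[[0,0.16,0],[0,0.16,0],[0,0.1,0],[0,0,0],[0,0,0],[0,0,0]]' --angular '[[0,0,0],[0,0,0],[0,0,0],[0,0,0],[0,0,0],[0,0,0]]' --claw '[0.26,0.26,0.26,0.26,0.26,0.26]'

```text
clock: 8.15
position: [0.5905, -0.1342, 0.0222]
ee_rot: [-3.139, -0.124, -0.0]
force: [0.4, -0.8, -0.3]
width: 0.26
gripper_force: 0.0
```

```bash
python3 - <<'E'
from h import *
d=get('wrist');W=cloud(d);z=W[...,2];hsv=cv2.cvtColor(d['frame'],cv2.COLOR_RGB2HSV)
m=(hsv[...,0]>100)&(hsv[...,0]<125)&(hsv[...,1]>180)&(hsv[...,2]>90)
m[245:]=0
print('line',[(v,np.nonzero(m[v])[0].mean().round(1)) for v in(80,100,200)])
g=(hsv[...,1]<50);print('shaft row100',[ (v,np.nonzero(g[v,150:360])[0][[0,-1]]+150) for v in (90,100,110,200)])
u=np.mean(np.nonzero(g[100,200:320])[0])+200;P=ray(d,u,100,.031);print(u,P)
vs,us=np.nonzero(m&(np.indices(m.shape)[0]<120)); u2=us.mean();print(ray(d,u2,vs.mean(),.017),vs.mean())
plan(.58,-.135,.02,4)
E
```

```text
line [(80, np.float64(223.5)), (100, np.float64(224.0)), (200, np.float64(224.0))]
shaft row100 [(90, array([229, 359])), (100, array([229, 359])), (110, array([229, 359])), (200, array([232, 359]))]
257.40625 [ 0.66581113 -0.13076827  0.031     ]
[ 0.66633881 -0.11410078  0.017     ] 95.48387096774194
pos [ 0.5905 -0.1342  0.0222] t 8.2 toolz [ 0.  0. -1.] curyaw -175.5
rz units 0.061 | then dp units [-0.42  0.    0.09] | dp without turn [-0.42 -0.    0.09]
tool x [0.998 0.07  0.   ] tool y [ 0.07  -0.998 -0.   ]
```

Step 1 is done: the roller is about 8 mm past the line. Now I'll grip, lift, and carry it towards the mixer.

>>> arm_command --dp '[[0,0,0],[0,0,0],[0,0,0],[0,0,0],[0,0,0],[0,0,-0.4],[0,0,-0.8],[0,0,-1],[0,0,-1],[0,0,-1]]' --angular '[[0,0,0],[0,0,0],[0,0,0],[0,0,0],[0,0,0],[0,0,0],[0,0,0],[0,0,0],[0,0,0],[0,0,0]]' --claw '[0.2,0.1,0.05,0,0,0,0,0,0,0]' --force 25

```text
clock: 9.2
position: [0.5898, -0.1346, 0.1283]
ee_rot: [-3.139, -0.123, 0.002]
force: [0.4, -0.4, -3.7]
width: 0.119
gripper_force: 25.0
```

>>> arm_command --dp '[[0,0,-1],[0,0,-1],[0,-0.4,-1],[0,-1,-0.3],[-0.1,-1,0],[-0.1,-1,0],[-0.1,-1,0],[-0.1,-1,0],[-0.1,-1,0],[-0.1,-1,0]]' --angular '[[0,0,-0.17],[0,0,0],[0,0,0],[0,0,0],[0,0,0],[0,0,0],[0,0,0],[0,0,0],[0,0,0],[0,0,0]]' --claw '[0,0,0,0,0,0,0,0,0,0]'

```text
clock: 10.2
position: [0.5554, 0.0486, 0.2098]
ee_rot: [3.137, 0.163, -0.002]
force: [0.7, 0.5, -5.1]
width: 0.119
gripper_force: 25.0
```

>>> arm_command --dp '[[-0.1,-1,0],[-0.1,-1,0],[-0.1,-1,0],[-0.1,-1,0],[-0.1,-1,0],[-0.1,-1,0],[-0.1,-1,0],[-0.1,-1,0],[-0.1,-1,0],[-0.1,-1,0]]' --angular '[[0,0,0],[0,0,0],[0,0,0],[0,0,0],[0,0,0],[0,0,0],[0,0,0],[0,0,0],[0,0,0],[0,0,0]]' --claw '[0,0,0,0,0,0,0,0,0,0]'

```text
clock: 11.2
position: [0.5047, 0.2944, 0.2098]
ee_rot: [3.136, 0.163, -0.001]
force: [-0.1, -0.6, -5.4]
width: 0.122
gripper_force: 25.0
```

>>> arm_command --dp '[[0,-0.8,0],[0,-0.4,0],[0,0,0],[0,0,0],[0,0,0]]' --angular '[[0,0,0],[0,0,0],[0,0,0],[0,0,0],[0,0,0]]' --claw '[0,0,0,0,0]'

```text
clock: 11.7
position: [0.5029, 0.3221, 0.2096]
ee_rot: [3.136, 0.161, -0.0]
force: [0.2, -0.8, -5.4]
width: 0.124
gripper_force: 25.0
```

```bash
python3 - <<'E'
from h import *
plan(.511,.345,.2,6)
d=get('wrist');np.savez('w3.npz',**d);save(d,'w3.png')
E
```

```text
pos [0.5029 0.3221 0.2096] t 11.7 toolz [-0.    -0.001 -1.   ] curyaw -174.1
rz units -0.016 | then dp units [ 0.42 -0.88  0.38] | dp without turn [ 0.42 -0.88  0.38]
tool x [ 0.995  0.105 -0.   ] tool y [ 0.105 -0.995  0.001]
```

View pics/w3.png

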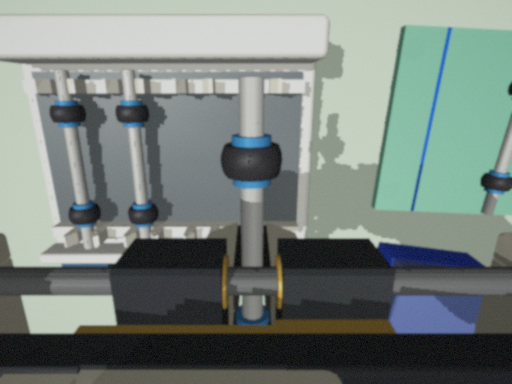

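The wrist view shows the fitted mixer rollers with tyres at (67,112)/(85,213) and (132,111)/(144,212). The rails are at rows ~85 and ~232, and the held roller's tyre is at (251,161). I'll refine the stations from the blue hubs and the rail notches.

```bash
python3 - <<'E'
from h import *
d=np.load('w3.npz');f=d['frame'];hsv=cv2.cvtColor(f,cv2.COLOR_RGB2HSV);H,S,V=cv2.split(hsv)
m=((H>95)&(H<125)&(S>150)&(V>80)).astype(np.uint8)
dk=(V<60)
def tyre(u,v,r,z):
    a=m[v-r:v+r,u-r:u+r]
    ys,xs=np.nonzero(a|dk[v-r:v+r,u-r:u+r]);return (xs.min()+xs.max())/2+u-r,(ys.min()+ys.max())/2+v-r
Q={}
for n,(u,v) in {'90f':(67,112),'90n':(85,213),'30f':(132,111),'30n':(144,212)}.items():
    c=tyre(u,v,19,.067);Q[n]=ray(d,*c,.067);print(n,np.round(c,1),Q[n].round(4))
for s in('90','30'):
    q=Q[s+'f']-Q[s+'n'];print(s,'mid',((Q[s+'f']+Q[s+'n'])/2).round(4),'len',np.hypot(*q[:2]).round(4),'yaw',np.degrees(np.arctan2(q[1],q[0])).round(2))
m90=(Q['90f']+Q['90n'])/2;m30=(Q['30f']+Q['30n'])/2;st=m30-m90;print('pitch',np.hypot(*st[:2]),'b2',(m30+st).round(4),'b1',(m30+2*st).round(4))
# held roller tyre
c=tyre(251,161,32,0);P=arm.observe()['position'];
for z in(.217,.220):print('held far tyre',c,ray(d,*c,z).round(4))
# far-rail notches: depth samples along the rail
W=cloud(d)
ax=np.array([.9945,.1045]);ay=np.array([-.1045,.9945]);
p=W[...,:2]-m30[:2];lx=p@ax;ly=p@ay;z=W[...,2]
for nm,lo,hi in(('+x',.070,.078),('-x',-.078,-.070)):
    k=(lx>lo)&(lx<hi)&(ly<.08)&(ly>-.17)
    b=np.round(ly[k]/.004).astype(int);print(nm,[(int(i*4),int(1000*np.median(z[k][b==i]))) for i in np.unique(b)])
E
```

```text
90f [ 68. 113.] [0.5454 0.4984 0.067 ]
90n [ 85.  213.5] [0.4455 0.4879 0.067 ]
30f [132.5 113. ] [0.5515 0.4387 0.067 ]
30n [143.5 213.5] [0.4516 0.4283 0.067 ]
90 mid [0.4954 0.4932 0.067 ] len 0.1004 yaw 6.02
30 mid [0.5015 0.4335 0.067 ] len 0.1004 yaw 5.94
pitch 0.06001150758724768 b2 [0.5077 0.3738 0.067 ] b1 [0.5138 0.3141 0.067 ]
held far tyre (np.float64(251.0), np.float64(160.5)) [0.5496 0.3273 0.217 ]
held far tyre (np.float64(251.0), np.float64(160.5)) [0.5502 0.3273 0.22  ]
+x [(-168, 40), (-164, 40), (-160, 59), (-156, 60), (-152, 59), (-148, 59), (-144, 59), (-140, 60), (-136, 81), (-132, 81), (-128, 74), (-124, 60), (-116, 221), (-112, 222), (-108, 222), (-104, 219), (-96, 59), (-92, 60), (-88, 60), (-84, 60), (-80, 60), (-76, 79), (-72, 81), (-68, 75), (-64, 60), (-60, 59), (-56, 60), (-52, 66), (-48, 79), (-44, 82), (-40, 80), (-36, 60), (-32, 59), (-28, 59), (-24, 60), (-20, 59), (-16, 74), (-12, 82), (-8, 74), (-4, 69), (0, 71), (4, 70), (8, 71), (12, 79), (16, 82), (28, 59), (32, 60), (36, 60), (40, 60), (44, 73), (48, 83), (52, 77), (56, 70), (60, 71), (64, 71), (68, 72), (72, 79), (76, 82)]
-x [(-168, 40), (-164, 40), (-160, 59), (-156, 60), (-152, 59), (-148, 59), (-64, 60), (-60, 60), (-56, 60), (-52, 61), (-48, 76), (-44, 80), (-40, 59), (-36, 60), (-32, 60), (-28, 60), (-24, 60), (-20, 60), (-16, 65), (-12, 79), (-8, 76), (-4, 69), (0, 72), (4, 70), (8, 69), (12, 79), (16, 82), (20, 80), (24, 60), (28, 60), (32, 60), (36, 60), (40, 60), (44, 74), (48, 83), (52, 77), (56, 70), (60, 72), (64, 70), (68, 71), (72, 79), (76, 82)]
```

Stations and yaw of 6° are confirmed: pitch 60.0 mm, and the notch floors read 60 mm high. I'll go above bearing_2 and descend in stages.

>>> arm_command --dp '[[0.17,-0.7,0],[0.17,-0.7,0],[0.18,-0.64,0],[0,0,0.8],[0,0,1],[0,0,1],[0,0,0.8],[0,0,0],[0,0,0]]' --angular '[[0,0,0],[0,0,0],[0,0,0],[0,0,0],[0,0,0],[0,0,0],[0,0,0],[0,0,0],[0,0,0]]' --claw '[0,0,0,0,0,0,0,0,0]'

```text
clock: 12.65
position: [0.5104, 0.3754, 0.1201]
ee_rot: [3.137, 0.162, -0.0]
force: [0.6, 0.8, -4.5]
width: 0.122
gripper_force: 25.0
```

```bash
python3 - <<'E'
from h import *
plan(.5104,.3741,.059,6)
E
```

```text
pos [0.5104 0.3754 0.1201] t 12.65 toolz [-0. -0. -1.] curyaw -174.1
rz units -0.009 | then dp units [-0.    0.05  2.44] | dp without turn [-0.    0.05  2.44]
tool x [ 0.995  0.105 -0.   ] tool y [ 0.105 -0.995  0.   ]
```

>>> arm_command --dp '[[0,0.05,0.4],[0,0,0.4],[0,0,0.3],[0,0,0.3],[0,0,0.3],[0,0,0.2],[0,0,0]]' --angular '[[0,0,0],[0,0,0],[0,0,0],[0,0,0],[0,0,0],[0,0,0],[0,0,0]]' --claw '[0,0,0,0,0,0,0]'

```text
clock: 13.35
position: [0.5097, 0.3744, 0.0712]
ee_rot: [3.136, 0.164, -0.002]
force: [0.2, -0.2, -4.8]
width: 0.119
gripper_force: 25.0
```

>>> arm_command --dp '[[0,0,0.15],[0,0,0.15],[0,0,0.1],[0,0,0]]' --angular '[[0,0,0],[0,0,0],[0,0,0],[0,0,0]]' --claw '[0,0,0,0]'

```text
clock: 13.75
position: [0.5099, 0.3746, 0.0618]
ee_rot: [3.137, 0.164, -0.001]
force: [0.7, 0.2, -4.6]
width: 0.121
gripper_force: 25.0
```

>>> arm_command --dp '[[0,0,0.06],[0,0,0.05],[0,0,0]]' --angular '[[0,0,0],[0,0,0],[0,0,0]]' --claw '[0,0,0]'

```text
clock: 14.05
position: [0.51, 0.3747, 0.0593]
ee_rot: [3.137, 0.164, -0.0]
force: [0.4, 0.8, -4.8]
width: 0.118
gripper_force: 25.0
```

>>> arm_command --dp '[[0,0,0.04],[0,0,0]]' --angular '[[0,0,0],[0,0,0]]' --claw '[0,0]'

```text
clock: 14.25
position: [0.5101, 0.3748, 0.0585]
ee_rot: [-3.137, -0.164, -0.0]
force: [-0.4, 0.7, -3.8]
width: 0.123
gripper_force: 25.0
```

>>> arm_command --dp '[[0,0,0.04],[0,0,0]]' --angular '[[0,0,0],[0,0,0]]' --claw '[0,0]'

```text
clock: 14.45
position: [0.5102, 0.3748, 0.0583]
ee_rot: [-3.137, -0.164, -0.001]
force: [-1.5, -1.2, 4.0]
width: 0.121
gripper_force: 25.0
```

>>> arm_command --dp '[[0,0,0.03],[0,0,0]]' --angular '[[0,0,0],[0,0,0]]' --claw '[0,0]'

```text
clock: 14.65
position: [0.5103, 0.3749, 0.0582]
ee_rot: [-3.137, -0.164, -0.002]
force: [-3.5, -3.9, 10.8]
width: 0.121
gripper_force: 25.0
```

Seated: the floor pushed back with about 15 N net. I'll relieve, release, lift, and travel to the other roller.

>>> arm_command --dp '[[0,0,-0.04],[0,0,0],[0,0,0],[0,0,0],[0,0,-0.3],[0,0,-0.6],[0,0,-0.9],[0,0,-0.9],[0,0,-0.9],[0,0,-0.9]]' --angular '[[0,0,0],[0,0,0],[0,0,0],[0,0,0],[0,0,0],[0,0,0],[0,0,0],[0,0,0],[0,0,0],[0,0,0]]' --claw '[0.03,0.15,0.35,0.35,0.35,0.35,0.35,0.35,0.35,0.35]'

```text
clock: 15.65
position: [0.5102, 0.375, 0.1727]
ee_rot: [-3.136, -0.164, -0.002]
force: [1.2, 0.4, 1.2]
width: 0.354
gripper_force: 0.0
```

```bash
python3 - <<'E'
from h import *
d=get('wrist');np.savez('w4.npz',**d);f=d['frame'];hsv=cv2.cvtColor(f,cv2.COLOR_RGB2HSV);H,S,V=cv2.split(hsv)
save(d,'w4.png');plan(.565,.0495,.17,1.5)
W=cloud(d);ax=np.array([.9945,.1045]);ay=np.array([-.1045,.9945]);p=W[...,:2]-np.array([.5077,.3738]);lx=p@ax;ly=p@ay;z=W[...,2]
for lo in (.02,.06,.082):
  k=(lx>lo)&(lx<lo+.006)&(abs(ly)<.02);b=np.round(ly[k]/.003).astype(int);print(lo,[(int(i*3),int(1000*np.max(z[k][b==i]))) for i in np.unique(b)])
k=(abs(ly)<.004)&(z>.066)&(z<.08);print('end',np.nanmax(lx[k]))
b=np.abs(ly)<.03
k=b&(z>.074)&(z<.09)&(lx<.068)&(lx>.03);print('tyre',np.nanmedian(lx[k]),np.nanmedian(ly[k]),np.nanmax(z[k]))
E
```

```text
pos [0.5116 0.3764 0.1768] t 15.7 toolz [ 0.005  0.004 -1.   ] curyaw -174.0
rz units 0.521 | then dp units [ 1.79 13.13  0.22] | dp without turn [ 0.76 13.23  0.22]
tool x [1.    0.026 0.005] tool y [ 0.026 -1.    -0.004]
0.02 [(-21, 281), (-18, 280), (-15, 266), (-12, 266), (-9, 266), (-6, 278), (-3, 266), (0, 267), (3, 278), (6, 266), (9, 266), (12, 267), (15, 266), (18, 266), (21, 266)]
0.06 [(-21, 45), (-18, 46), (-15, 46), (-12, 46), (-9, 67), (-6, 73), (-3, 75), (0, 77), (3, 76), (6, 74), (9, 73), (12, 45), (15, 47), (18, 47), (21, 43)]
0.082 [(-21, 45), (-18, 45), (-15, 46), (-12, 46), (-9, 46), (-6, 46), (-3, 71), (0, 72), (3, 73), (6, 71), (9, 46), (12, 46), (15, 45), (18, 46), (21, 46)]
end 0.09540538782261715
tyre 0.05062861182721254 0.0008644984546941274 0.0817357267450555
```

>>> arm_command --dp '[[0,0,0],[0.14,1,0],[0.14,1,0],[0.14,1,0],[0.14,1,0],[0.14,1,0],[0.14,1,0],[0.14,1,0],[0.14,1,0],[0.14,1,0]]' --angular '[[0,0,0.51],[0,0,0],[0,0,0],[0,0,0],[0,0,0],[0,0,0],[0,0,0],[0,0,0],[0,0,0],[0,0,0]]' --claw '[0.4,0.4,0.4,0.4,0.4,0.4,0.4,0.4,0.4,0.4]'

```text
clock: 16.7
position: [0.5482, 0.1499, 0.1715]
ee_rot: [-3.141, -0.044, -0.002]
force: [0.5, -0.3, 0.2]
width: 0.399
gripper_force: 0.0
```

>>> arm_command --dp '[[0.14,1,0],[0.14,1,0],[0.14,1,0],[0.14,1,0],[0.03,0.07,0],[0,0,0],[0,0,0],[0,0,0]]' --angular '[[0,0,0],[0,0,0],[0,0,0],[0,0,0],[0,0,0],[0,0,0],[0,0,0],[0,0,0]]' --claw '[0.4,0.4,0.4,0.4,0.4,0.4,0.4,0.4]'

```text
clock: 17.5
position: [0.5653, 0.0509, 0.1706]
ee_rot: [-3.141, -0.047, -0.001]
force: [-0.1, -0.5, 0.1]
width: 0.396
gripper_force: 0.0
```

```bash
python3 - <<'E'
from h import *
d=get('wrist');np.savez('w5.npz',**d);f=d['frame']
plan(.565,.0495,.0222,1.5)
W=cloud(d);z=W[...,2];k=(z>.034)&(z<.05)&(abs(W[...,0]-.58)<.1)&(abs(W[...,1]-.05)<.04);P=W[k]
r=cv2.minAreaRect(P[:,:2].astype(np.float32));print(r,len(P))
for lo in np.arange(.5,.68,.02):
  q=P[(P[:,0]>lo)&(P[:,0]<lo+.02)]
  if len(q):print(round(lo,2),len(q),q[:,1].mean().round(4),q[:,2].max().round(3))
save(d,'w5.png')
E
```

```text
pos [0.5653 0.0507 0.1705] t 17.55 toolz [ 0.  0. -1.] curyaw -178.3
rz units 0.023 | then dp units [-0.01  0.05  5.93] | dp without turn [-0.02  0.05  5.93]
tool x [1.    0.026 0.   ] tool y [ 0.026 -1.    -0.   ]
((0.5659949779510498, 0.04965466633439064), (0.1719047874212265, 0.027474045753479004), 1.006933331489563) 2227
0.5 353 0.049 0.047
0.52 276 0.0488 0.045
0.54 161 0.0496 0.037
0.56 172 0.0497 0.037
0.58 176 0.0504 0.037
0.6 518 0.051 0.046
0.62 298 0.051 0.044
0.64 131 0.0513 0.037
```

View pics/w5.png

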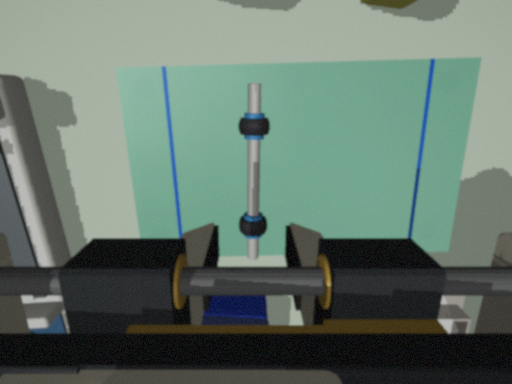

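The first roller is seated: shaft top 72–73 mm, tyre centre 50.6 mm from the station, about 1 mm off in y. In this view the second roller's shaft (col 254) is centred between the fingers. Now I'll descend and roll it towards +y.

>>> arm_command --dp '[[0,0.04,0.9],[0,0,0.9],[0,0,0.9],[0,0,0.9],[0,0,0.8],[0,0,0.7],[0,0,0.5],[0,0,0.33],[0,0,0],[0,0,0]]' --angular '[[0,0,0],[0,0,0],[0,0,0],[0,0,0],[0,0,0],[0,0,0],[0,0,0],[0,0,0],[0,0,0],[0,0,0]]' --claw '[0.4,0.4,0.4,0.4,0.4,0.4,0.4,0.4,0.3,0.26]'

```text
clock: 18.55
position: [0.5658, 0.0486, 0.0224]
ee_rot: [-3.141, -0.044, -0.001]
force: [-0.7, 0.8, 0.4]
width: 0.281
gripper_force: 0.0
```

>>> arm_command --dp '[[0,0,0],[0,0,0],[0,-0.15,0],[0,-0.15,0],[0,-0.15,0],[0,-0.15,0]]' --angular '[[0,0,0],[0,0,0],[0,0,0],[0,0,0],[0,0,0],[0,0,0]]' --claw '[0.26,0.26,0.26,0.26,0.26,0.26]'

```text
clock: 19.15
position: [0.565, 0.0639, 0.022]
ee_rot: [-3.141, -0.044, -0.0]
force: [-0.8, -0.5, 0.8]
width: 0.257
gripper_force: 0.2
```

>>> arm_command --dp '[[0,-0.15,0],[0,-0.15,0]]' --angular '[[0,0,0],[0,0,0]]' --claw '[0.26,0.26]'

```text
clock: 19.35
position: [0.5647, 0.0713, 0.0219]
ee_rot: [3.141, 0.044, -0.0]
force: [0.0, 1.0, 0.2]
width: 0.262
gripper_force: 0.1
```

>>> arm_command --dp '[[0,-0.15,0],[0,-0.15,0]]' --angular '[[0,0,0],[0,0,0]]' --claw '[0.26,0.26]'

```text
clock: 19.55
position: [0.5645, 0.0787, 0.0219]
ee_rot: [3.141, 0.044, -0.0]
force: [1.2, -0.1, 0.4]
width: 0.261
gripper_force: 0.1
```

>>> arm_command --dp '[[0,-0.12,0]]' --angular '[[0,0,0]]' --claw '[0.26]'

```text
clock: 19.65
position: [0.5645, 0.0819, 0.0219]
ee_rot: [-3.141, -0.044, 0.0]
force: [-0.2, 0.3, -0.4]
width: 0.26
gripper_force: 0.1
```

>>> arm_command --dp '[[0,-0.12,0]]' --angular '[[0,0,0]]' --claw '[0.26]'

```text
clock: 19.75
position: [0.5644, 0.0846, 0.022]
ee_rot: [3.141, 0.044, 0.0]
force: [0.0, -0.5, -0.5]
width: 0.258
gripper_force: 0.0
```

>>> arm_command --dp '[[0,-0.12,0]]' --angular '[[0,0,0]]' --claw '[0.26]'

```text
clock: 19.85
position: [0.5643, 0.0875, 0.0219]
ee_rot: [3.141, 0.043, -0.0]
force: [-0.5, -0.8, -0.1]
width: 0.261
gripper_force: 0.1
```

>>> arm_command --dp '[[0,-0.12,0]]' --angular '[[0,0,0]]' --claw '[0.26]'

```text
clock: 19.95
position: [0.5642, 0.0905, 0.0219]
ee_rot: [3.141, 0.043, -0.0]
force: [0.2, -0.2, 0.8]
width: 0.262
gripper_force: 0.1
```

>>> arm_command --dp '[[0,-0.12,0]]' --angular '[[0,0,0]]' --claw '[0.26]'

```text
clock: 20.05
position: [0.5642, 0.0936, 0.022]
ee_rot: [3.141, 0.043, 0.0]
force: [0.6, 0.2, -0.4]
width: 0.261
gripper_force: 0.1
```

>>> arm_command --dp '[[0,-0.12,0]]' --angular '[[0,0,0]]' --claw '[0.26]'

```text
clock: 20.15
position: [0.5641, 0.0966, 0.022]
ee_rot: [3.141, 0.044, 0.0]
force: [-0.9, -0.1, 0.8]
width: 0.256
gripper_force: 0.1
```

>>> arm_command --dp '[[0,-0.12,0]]' --angular '[[0,0,0]]' --claw '[0.26]'

```text
clock: 20.25
position: [0.564, 0.0996, 0.022]
ee_rot: [3.141, 0.043, 0.0]
force: [-0.5, 0.3, 0.4]
width: 0.261
gripper_force: 0.1
```

>>> arm_command --dp '[[0,-0.12,0]]' --angular '[[0,0,0]]' --claw '[0.26]'

```text
clock: 20.35
position: [0.5639, 0.1025, 0.022]
ee_rot: [3.141, 0.043, -0.0]
force: [0.5, -2.9, 0.6]
width: 0.259
gripper_force: 1.2
```

>>> arm_command --dp '[[0,-0.12,0]]' --angular '[[0,0,0]]' --claw '[0.26]'

```text
clock: 20.45
position: [0.5639, 0.105, 0.022]
ee_rot: [3.141, 0.043, 0.0]
force: [0.6, -1.1, 1.6]
width: 0.259
gripper_force: 0.8
```

>>> arm_command --dp '[[0,-0.12,0]]' --angular '[[0,0,0]]' --claw '[0.26]'

```text
clock: 20.55
position: [0.5638, 0.1084, 0.022]
ee_rot: [3.141, 0.043, 0.0]
force: [0.0, -0.0, -0.4]
width: 0.258
gripper_force: 0.1
```

>>> arm_command --dp '[[0,-0.12,0]]' --angular '[[0,0,0]]' --claw '[0.26]'

```text
clock: 20.65
position: [0.5636, 0.1119, 0.022]
ee_rot: [-3.141, -0.044, -0.0]
force: [0.0, -0.2, 0.8]
width: 0.261
gripper_force: 0.0
```

>>> arm_command --dp '[[0,-0.12,0]]' --angular '[[0,0,0]]' --claw '[0.26]'

```text
clock: 20.75
position: [0.5635, 0.1149, 0.0219]
ee_rot: [-3.141, -0.044, 0.0]
force: [0.5, -0.1, 0.5]
width: 0.257
gripper_force: 0.0
```

>>> arm_command --dp '[[0,-0.12,0]]' --angular '[[0,0,0]]' --claw '[0.26]'

```text
clock: 20.85
position: [0.5634, 0.1179, 0.0219]
ee_rot: [-3.141, -0.044, 0.0]
force: [0.2, 0.2, 0.3]
width: 0.264
gripper_force: 0.0
```

>>> arm_command --dp '[[0,-0.12,0]]' --angular '[[0,0,0]]' --claw '[0.26]'

```text
clock: 20.95
position: [0.5633, 0.1208, 0.0219]
ee_rot: [-3.141, -0.044, 0.0]
force: [-0.3, 0.2, -0.5]
width: 0.257
gripper_force: 0.0
```

A clear hitch at y≈0.103 (2.9 N, pad force 1.2 N against 0.1 N elsewhere), so this one is swollen and goes to the tray. I'll push on past the line first.

>>> arm_command --dp '[[0,-0.15,0],[0,-0.15,0],[0,-0.15,0],[0,-0.15,0],[0,-0.15,0],[0,-0.15,0],[0,-0.12,0],[0,0,0],[0,0,0],[0,0,0]]' --angular '[[0,0,0],[0,0,0],[0,0,0],[0,0,0],[0,0,0],[0,0,0],[0,0,0],[0,0,0],[0,0,0],[0,0,0]]' --claw '[0.26,0.26,0.26,0.26,0.26,0.26,0.26,0.26,0.26,0.26]'

```text
clock: 21.95
position: [0.5627, 0.1456, 0.0219]
ee_rot: [3.141, 0.043, -0.0]
force: [0.3, -0.9, -0.4]
width: 0.263
gripper_force: 0.0
```

```bash
python3 - <<'E'
from h import *
d=get('wrist');W=cloud(d);z=W[...,2];k=(z>.033)&(z<.05)&(W[...,0]>.59)&(W[...,0]<.67)&(abs(W[...,1]-.14)<.04);P=W[k]
for lo in np.arange(.58,.67,.01):
  q=P[(P[:,0]>lo)&(P[:,0]<lo+.01)]
  if len(q):print(round(lo,2),len(q),q.mean(0).round(4),q[:,2].max().round(3))
print('max x',P[:,0].max())
plan(.56,.14,.022,1.5)
E
```

```text
0.59 379 [0.5947 0.1427 0.035 ] 0.038
0.6 787 [0.6059 0.1435 0.0403] 0.046
0.61 1403 [0.6152 0.1435 0.0415] 0.046
0.62 683 [0.6241 0.1431 0.0366] 0.043
0.63 500 [0.635  0.1436 0.035 ] 0.037
0.64 524 [0.6451 0.1438 0.035 ] 0.037
0.65 21 [0.6502 0.1432 0.0343] 0.036
max x 0.6504611819845744
pos [0.5627 0.1456 0.0219] t 22.0 toolz [-0. -0. -1.] curyaw -178.4
rz units 0.009 | then dp units [-0.11  0.22 -0.  ] | dp without turn [-0.11  0.22 -0.  ]
tool x [ 1.     0.026 -0.   ] tool y [ 0.026 -1.     0.   ]
```

It's well past the line (y≈0.142). I'll grip, lift, and carry it to the tray's near lane (lane_1 at about (0.522, -0.330), yaw -12.4°).

>>> arm_command --dp '[[0,0,0],[0,0,0],[0,0,0],[0,0,0],[0,0,0],[0,0,-0.4],[0,0,-0.8],[0,0,-1],[0,0,-1],[0,0,-1]]' --angular '[[0,0,0],[0,0,0],[0,0,0],[0,0,0],[0,0,0],[0,0,0],[0,0,0],[0,0,0],[0,0,0],[0,0,0]]' --claw '[0.2,0.1,0.05,0,0,0,0,0,0,0]' --force 25

```text
clock: 23.0
position: [0.5621, 0.1459, 0.1282]
ee_rot: [3.141, 0.044, -0.001]
force: [0.8, -0.2, -3.4]
width: 0.12
gripper_force: 25.0
```

>>> arm_command --dp '[[0,0,-1],[0,0,-0.8],[0.13,1,0],[0.13,1,0],[0.13,1,0],[0.13,1,0],[0.13,1,0],[0.13,1,0],[0.13,1,0],[0.13,1,0]]' --angular '[[0,0,0.82],[0,0,0.81],[0,0,0],[0,0,0],[0,0,0],[0,0,0],[0,0,0],[0,0,0],[0,0,0],[0,0,0]]' --claw '[0,0,0,0,0,0,0,0,0,0]'

```text
clock: 24.0
position: [0.5444, -0.0558, 0.1723]
ee_rot: [-3.123, 0.339, 0.001]
force: [0.5, 0.0, -3.8]
width: 0.123
gripper_force: 25.0
```

>>> arm_command --dp '[[0.13,1,0],[0.13,1,0],[0.13,1,0],[0.13,1,0],[0.13,1,0],[0.13,1,0],[0.13,1,0],[0.13,1,0],[0.13,1,0],[0.13,1,0]]' --angular '[[0,0,0],[0,0,0],[0,0,0],[0,0,0],[0,0,0],[0,0,0],[0,0,0],[0,0,0],[0,0,0],[0,0,0]]' --claw '[0,0,0,0,0,0,0,0,0,0]'

```text
clock: 25.0
position: [0.5225, -0.3066, 0.1722]
ee_rot: [-3.123, 0.339, 0.001]
force: [0.7, 0.3, -3.3]
width: 0.118
gripper_force: 25.0
```

>>> arm_command --dp '[[0.1,0.5,0],[0.06,0.4,0],[0,0,0],[0,0,0],[0,0,0]]' --angular '[[0,0,0],[0,0,0],[0,0,0],[0,0,0],[0,0,0]]' --claw '[0,0,0,0,0]'

```text
clock: 25.5
position: [0.5226, -0.3274, 0.172]
ee_rot: [-3.123, 0.337, -0.0]
force: [0.0, 0.5, -3.8]
width: 0.119
gripper_force: 25.0
```

```bash
python3 - <<'E'
from h import *
plan(.522,-.330,.012,-12.4)
d=get('wrist');np.savez('w6.npz',**d);save(d,'w6.png')
E
```

```text
pos [ 0.5226 -0.3274  0.172 ] t 25.5 toolz [ 0.     0.001 -1.   ] curyaw -192.3
rz units 0.01 | then dp units [-0.    0.11  6.4 ] | dp without turn [-0.    0.11  6.4 ]
tool x [ 0.977 -0.215 -0.   ] tool y [-0.215 -0.977 -0.001]
```

View pics/w6.png

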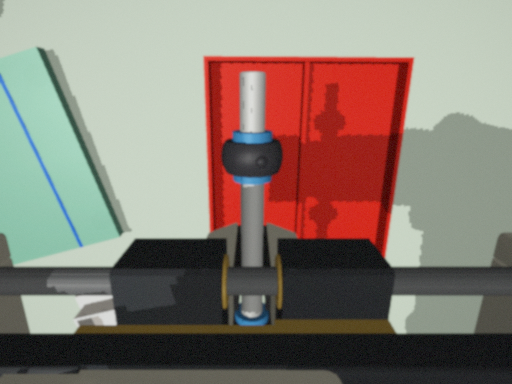

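The roller hangs over the left lane (walls at cols 208 and 303), parallel to it. I'll lower it.

>>> arm_command --dp '[[0,0.11,0.8],[0,0,1],[0,0,1],[0,0,1],[0,0,0.8],[0,0,0.5],[0,0,0.4],[0,0,0.3],[0,0,0.2],[0,0,0]]' --angular '[[0,0,0],[0,0,0],[0,0,0],[0,0,0],[0,0,0],[0,0,0],[0,0,0],[0,0,0],[0,0,0],[0,0,0]]' --claw '[0,0,0,0,0,0,0,0,0,0]'

```text
clock: 26.55
position: [0.5215, -0.3317, 0.0218]
ee_rot: [-3.123, 0.34, 0.0]
force: [-0.6, -0.3, -3.9]
width: 0.12
gripper_force: 25.0
```

>>> arm_command --dp '[[0,0,0.15],[0,0,0.1],[0,0,0.08],[0,0,0]]' --angular '[[0,0,0],[0,0,0],[0,0,0],[0,0,0]]' --claw '[0,0,0,0]'

```text
clock: 26.95
position: [0.5214, -0.3317, 0.0136]
ee_rot: [-3.123, 0.34, 0.0]
force: [0.3, -0.7, -3.5]
width: 0.118
gripper_force: 25.0
```

>>> arm_command --dp '[[0,0,0.05],[0,0,0.04],[0,0,0]]' --angular '[[0,0,0],[0,0,0],[0,0,0]]' --claw '[0,0,0]'

```text
clock: 27.25
position: [0.5215, -0.3317, 0.0114]
ee_rot: [-3.123, 0.34, 0.0]
force: [-0.4, 0.4, -3.3]
width: 0.119
gripper_force: 25.0
```

>>> arm_command --dp '[[0,0,0.03],[0,0,0]]' --angular '[[0,0,0],[0,0,0]]' --claw '[0,0]'

```text
clock: 27.45
position: [0.5215, -0.3317, 0.0107]
ee_rot: [3.123, -0.34, -0.0]
force: [0.7, -0.5, -4.9]
width: 0.115
gripper_force: 25.0
```

>>> arm_command --dp '[[0,0,0.02],[0,0,0],[0,0,0],[0,0,0],[0,0,-0.3],[0,0,-0.7],[0,0,-1],[0,0,-1],[0,0,-1],[0,0,-1]]' --angular '[[0,0,0],[0,0,0],[0,0,0],[0,0,0],[0,0,0],[0,0,0],[0,0,0],[0,0,0],[0,0,0],[0,0,0]]' --claw '[0.03,0.12,0.3,0.35,0.35,0.35,0.35,0.35,0.35,0.35]'

```text
clock: 28.45
position: [0.5217, -0.3318, 0.1372]
ee_rot: [3.123, -0.34, 0.002]
force: [0.3, -0.4, 0.5]
width: 0.354
gripper_force: 0.0
```

>>> arm_command --dp '[[0,0,-1],[0,0,-1],[0,0,0],[0,0,0],[0,0,0]]' --angular '[[0,0,0],[0,0,0],[0,0,0],[0,0,0],[0,0,0]]' --claw '[0.35,0.35,0.35,0.35,0.35]'

```text
clock: 28.95
position: [0.521, -0.3314, 0.1846]
ee_rot: [-3.123, 0.34, 0.002]
force: [-1.3, 0.0, -0.2]
width: 0.35
gripper_force: 0.0
```

```bash
python3 - <<'E'
from h import *
d=get('wrist');save(d,'w7.png');W=cloud(d);z=W[...,2]
ax=np.array([.977,-.215]);ay=np.array([.215,.977]);p=W[...,:2]-np.array([.512,-.3755]);lx=p@ax;ly=p@ay
k=(z>.021)&(z<.045)&(ly>.01)&(ly<.082)&(abs(lx)<.1)
q=np.column_stack([lx[k],ly[k],z[k]]);print(q.mean(0),q.min(0),q.max(0),cv2.minAreaRect(q[:,:2].astype(np.float32)))
b=np.load('s1.npz');d=get('side');save(d,'s2.png')
P=cloud(d);k=(P[...,2]>.06)&(P[...,2]<.085)&(abs(P[...,0]-.508)<.06)&(abs(P[...,1]-.374)<.02);print('mixer roller',P[k].mean(0),k.sum(),P[k][:,2].max())
df=np.abs(d['frame'].astype(int)-b['frame']).sum(2)>90
k,l,st,ce=cv2.connectedComponentsWithStats(df.astype(np.uint8));print([(st[i].tolist()) for i in range(1,k) if st[i,4]>80])
E
```

```text
[0.00655907 0.04514376 0.02564768] [-0.08826612  0.0307483   0.02101813] [0.08734131 0.05911727 0.03558261] ((-0.0004344135522842407, 0.04523954540491104), (0.028123797848820686, 0.1756090372800827), 89.49607849121094)
mixer roller [0.50692469 0.37695623 0.07336041] 437 0.08339181825121958
[[264, 0, 59, 82, 2417], [393, 0, 15, 37, 306], [443, 0, 7, 41, 146], [410, 18, 23, 12, 99], [308, 60, 163, 124, 6987], [268, 109, 46, 24, 294], [203, 185, 11, 12, 87], [237, 196, 10, 11, 85], [490, 207, 22, 27, 298], [161, 290, 35, 13, 164], [196, 296, 12, 14, 82]]
```

View pics/s2.png

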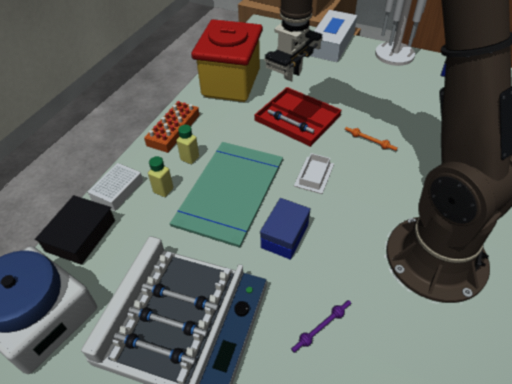

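The side view shows the true roller seated beside the two fitted ones at (178,297), and the swollen one lying in the tray at (290,120), centred to 1 mm. Everything else is unmoved, so I'm handing in.

```bash
python3 -c "
from cell import arm
print(arm.sign_off())"
```

```text
the job is handed in; nothing more can be done
None
```

The job is handed in: the roller that started on the -y side ran true and is seated in bearing_2, the +y one hitched at 2.9 N and lies in tray lane_1, and nothing else on the bench moved in the last camera view.

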